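# Restock the counter rack, first in, first out

### The job

Restock the wooden counter rack first in, first out: each of its three lanes already holds one old item (a spice jar, a salt shaker or a tea box), and a new one of each kind waits on the worktop to the right. In every lane the old item must end up in the front compartment, nearest you, with the new one of the same kind directly behind it in the back compartment, by the rail. Stand all six upright on the compartment floors, tip none over, and leave the mug, the lemon and the timer where they are.

Things in the scene. Friction and masses are not known exactly. Their poses are not given: they have to be found in the camera images.
- rack: Fixed light wood block, 26 mm high, 286 wide (y), steel rail 62 mm high along the back (x = +96 mm). Origin: worktop height, amid the compartments; x to the back (rail), y left. Six compartments 74 (x) by 60 (y) mm, 12 deep, floors at z = 14 mm; centres x = -40 (front row) and +40 (back row), y = +95, 0, -95 mm. Two of the same y make a lane. A dish rack stands close behind.
- jar_old: The OLD spice jar: dark green round body with a black cap, 44 mm diameter, 107 mm tall, about 0.1 to 0.2 kg; solid, closed. At the start it stands in the rack, alone in its lane, in the front or the back compartment. Origin: centre of the underside, z up.
- salt_old: The OLD salt shaker: clear round body, grey domed top with holes, 44 mm diameter up to 70 mm height, then narrowing to 34 mm, 90 mm tall, about 0.1 kg. At the start it stands in the rack, alone in its lane, in the front or the back compartment. Origin: centre of the underside, z up.
- tea_old: The OLD tea box: upright cream box, 46 mm along its x, 62 along its y, 82 tall, stiff; grip across the 46. Fits a compartment only with the 62 mm side front to back. At the start it stands in the rack, alone in its lane, in the front or the back compartment. Origin: centre of the underside, z up.
- jar_new: The NEW spice jar: dark green round body with a black cap, 44 mm diameter, 107 mm tall, about 0.1 to 0.2 kg; solid, closed. Looks just like the old one; at the start it stands upright on the worktop to the right of the rack. Origin: centre of the underside, z up.
- salt_new: The NEW salt shaker: clear round body, grey domed top with holes, 44 mm diameter up to 70 mm height, then narrowing to 34 mm, 90 mm tall, about 0.1 kg. Looks just like the old one; at the start it stands upright on the worktop to the right of the rack. Origin: centre of the underside, z up.
- tea_new: The NEW tea box: upright cream box, 46 mm along its x, 62 along its y, 82 tall, stiff; grip across the 46. Fits a compartment only with the 62 mm side front to back. Looks just like the old one; at the start it stands upright on the worktop to the right of the rack. Origin: centre of the underside, z up.
- mug: Bystander: cream mug with a dark blue band and a handle, 82 mm wide, 92 mm tall, on the worktop just right of the rack. Leave it where it is. Origin near its handle side, on the underside.
- lemon: Bystander: yellow lemon, 78 x 55 x 56 mm, on the worktop behind the new things. Leave it where it is. Origin: on its underside at the start.
- timer: Bystander: round white kitchen timer with a red grip, 68 mm diameter, 54 mm tall, at the right-hand end of the worktop. Leave it where it is. Origin: centre of the underside.
Mind the look-alikes: they are no part of the job. What is shaped like the salt_old but purple is not meant.

How it is judged (in metres and radians):
At the end, for the whole second after the job is handed in: For each kind, the old one stands in a front compartment and the new one in the back compartment of the same lane (origins within 20 mm front to back and 15 mm sideways of the compartment centres), all six upright (within 0.1 rad) on the compartment floors, released and at rest (((x of jar_old in the frame of rack between -0.06 and -0.02 m and y of jar_old in the frame of rack between 0.08 and 0.11 m and x of jar_new in the frame of rack between 0.02 and 0.06 m and y of jar_new in the frame of rack between 0.08 and 0.11 m) or (x of jar_old in the frame of rack between -0.06 and -0.02 m and y of jar_old in the frame of rack between -0.015 and 0.015 m and x of jar_new in the frame of rack between 0.02 and 0.06 m and y of jar_new in the frame of rack between -0.015 and 0.015 m) or (x of jar_old in the frame of rack between -0.06 and -0.02 m and y of jar_old in the frame of rack between -0.11 and -0.08 m and x of jar_new in the frame of rack between 0.02 and 0.06 m and y of jar_new in the frame of rack between -0.11 and -0.08 m)) and ((x of salt_old in the frame of rack between -0.06 and -0.02 m and y of salt_old in the frame of rack between 0.08 and 0.11 m and x of salt_new in the frame of rack between 0.02 and 0.06 m and y of salt_new in the frame of rack between 0.08 and 0.11 m) or (x of salt_old in the frame of rack between -0.06 and -0.02 m and y of salt_old in the frame of rack between -0.015 and 0.015 m and x of salt_new in the frame of rack between 0.02 and 0.06 m and y of salt_new in the frame of rack between -0.015 and 0.015 m) or (x of salt_old in the frame of rack between -0.06 and -0.02 m and y of salt_old in the frame of rack between -0.11 and -0.08 m and x of salt_new in the frame of rack between 0.02 and 0.06 m and y of salt_new in the frame of rack between -0.11 and -0.08 m)) and ((x of tea_old in the frame of rack between -0.06 and -0.02 m and y of tea_old in the frame of rack between 0.08 and 0.11 m and x of tea_new in the frame of rack between 0.02 and 0.06 m and y of tea_new in the frame of rack between 0.08 and 0.11 m) or (x of tea_old in the frame of rack between -0.06 and -0.02 m and y of tea_old in the frame of rack between -0.015 and 0.015 m and x of tea_new in the frame of rack between 0.02 and 0.06 m and y of tea_new in the frame of rack between -0.015 and 0.015 m) or (x of tea_old in the frame of rack between -0.06 and -0.02 m and y of tea_old in the frame of rack between -0.11 and -0.08 m and x of tea_new in the frame of rack between 0.02 and 0.06 m and y of tea_new in the frame of rack between -0.11 and -0.08 m)) and z of jar_old in the frame of rack between 0.009 and 0.019 m and angle between each of jar_old, jar_new, salt_old, salt_new, tea_old, tea_new's own z axis and vertical below 0.1 rad and linear speed of each of jar_old, jar_new, salt_old, salt_new, tea_old, tea_new below 0.02 m/s and z of jar_new in the frame of rack between 0.009 and 0.019 m and z of salt_old in the frame of rack between 0.009 and 0.019 m and z of salt_new in the frame of rack between 0.009 and 0.019 m and z of tea_old in the frame of rack between 0.009 and 0.019 m and z of tea_new in the frame of rack between 0.009 and 0.019 m); the robot touches nothing.
It fails at once if a bystander (mug, lemon or timer) is shifted more than 30 mm (distance of any of mug, lemon, timer from where it was at the start of the episode above 0.03 m).
It fails at once if one of the jars, shakers or boxes is knocked over or tipped past about 45 degrees (angle between any of jar_old, jar_new, salt_old, salt_new, tea_old, tea_new's own z axis and vertical above 0.8 rad).
It also fails if it takes over 120 s, if anything falls off the work surface, if the arm or the gripper's body presses on something with over 40 N, if the wrist force passes 120 N, or if a joint passes its speed limit or range.

### The arm

A 6-joint arm with a two-finger parallel gripper is mounted at the origin on a cart in front of the work surface, level with it; the furniture and walls round the work are solid. World frame = base frame: x ahead of the robot, y to its left, z up, the work surface at z = 0. Lengths are in mm, angles in degrees, forces in N, time in s.
With the tool pointing down it reaches from about 350 to 850 mm from the base axis. Payload 8.1 kg.
Tool frame: the origin (TCP) lies at the very end of the fingers, on their centre line; the grasp point (between the pads) lies r.tcp_to_grasp behind it (r.tcp_to_grasp is the distance from the TCP to the grasp point, in mm); z points along the fingers, y is the line along which they close (so a half turn about z gives the same grasp; the last joint's range is limited). The gripper opens to 85 mm and grips with 20 to 120 N. Pads are 22 mm wide; open, the fingers measure 114 mm over their backs; the gripper's body (76 mm by 85 mm) begins 54 mm behind the grasp point. The pads swing forward as they close: fully open they stand 13 mm farther back than shut.
Start: joints at [-4.893, 7.471, 85.268, -0, 87.261, -4.893], TCP at [600.004, 0.022, 231.292] pointing down, gripper open.
Joint ranges: [-169.43, 169.43], [-51.17, 129.36], [1.28, 143.12], [-76.62, 256.62], [0, 156.53], [-152.29, 152.29]. Speed limits (degrees/s): [136.94, 136.94, 159.86, 180, 180, 180].

### API

Orientations are given as [roll, pitch, yaw] about the fixed x, y, z axes, in that order (R = Rz(yaw) Ry(pitch) Rx(roll)).
In Python, from bench import sense, viewer, order, r gives the robot as it stands.
- The arm moves only by the tool carry_out, never from a script. Its argument "increments" is one flat list of numbers, 7 for each row, row after row: the shift along the tool's x, y, z as a fraction of full scale, then the turn, a rotation vector about the tool's x, y, z as a fraction of full scale, then the opening, from -1 (shut) to 1 (fully open). A call has exactly 10 rows; each row is the pose to reach, as a shift and turn from the pose commanded when the call began, along the tool's axes at that moment, turning the shorter way round; what a row does not reach only later rows make up. Full scale, the value 1, is 400 mm for a shift and 2 pi rad for a turn. A row lasts 1/8 s, in which the tool goes at most 62.5 mm and 10.7 degrees, less where a joint would pass 70% of its speed; a pose out of reach is approached as far as the arm can. A call with a number of a shift or a turn outside -1 to 1 is refused whole. A call with a gripper value outside its range is refused whole. The fingers move at their own pace and stop on an object; "force" is the grip in N (left out, the last holds). Time passes only in rows, so rows that repeat a pose let the fingers close, or fill a call up. It gives the time, the measured TCP pose, the force, the opening and the grip force at its end, in the units of the state.
- sense(): the state, without advancing time (a new reading comes with each control period).
- viewer.snapshot(name): name is "scene" or "side" or "wrist"; returns the picture (420x560x3 uint8, red, green, blue); there is no depth.
- viewer.get_calibration(name): a dict with "fx", "fy", "cx", "cy" (pixels), "R" (3x3) and "t" (3): a world point X has camera coordinates R X + t. Camera axes: x right, y down, z forward; pixel columns grow to the right and rows downward; lengths in mm; the calibration is good to about 2 mm. A picture is of the moment at which its call begins: read the wrist's pose just before it. get_calibration takes no time and is no camera call; for the wrist camera it gives the pose at the moment of the call.
- order.hand_in(): hands the job in; it is judged then, once.
The state is a dict: "time": time; "joint_pos": joint angles; "qd": joint speeds; "joint_efforts": joint torques, N m; "tool_pos": TCP position; "tcp_rot": TCP orientation; "ft_force": force on the tool from outside, world axes, zero at the start; "wrist_torque": the same for the moment, N m; "finger_gap": finger opening in mm; "grip_force": force on a finger pad.
Only numpy, scipy, OpenCV 4.12 (cv2) and the standard library are available. Lean on these libraries where they do the work, as an engineer would, in place of code of your own. Each camera call takes 0.05 s, during which the arm holds its last target. There are 200 camera calls.

## Working session

There is one attempt and no reset: what is moved stays moved. The work goes in short steps, Python scripts to look and compute and a tool call to move; the robot and the scene stay as the last step left them, time stands still between calls to the robot, and variables do not carry over. Pictures are saved under pics/ and viewed, at most 14 in all, crops included, and the job is handed in when it is done.

Besides the shell and the picture viewer there is one more tool, called after "Request:" by a JSON object that holds its "method" and its "body", one argument or row to a line. carry_out: Moves the arm, as the interface text tells. Its arguments: {"type":"object","properties":{"increments":{"type":"array"},"force":{"type":"number"}},"required":["increments"]}

```bash
mkdir -p pics; ls; python3 - <<'E'
from bench import sense, viewer, order, r
import cv2
print(sense()); print(r.tcp_to_grasp)
for n in ("scene","side","wrist"):
    c=viewer.get_calibration(n); print(n,c)
    cv2.imwrite(f"pics/{n}0.png",viewer.snapshot(n)[:,:,::-1])
E
```

```text
pics
{'time': 0.0, 'joint_pos': array([-4.89262631e+00,  7.51515740e+00,  8.53284339e+01,  1.04111345e-03,
        8.72635530e+01, -4.89234225e+00]), 'qd': array([ 0.02636292, -0.08373171,  0.05072419,  0.00108897, -0.01626021,
        0.00250437]), 'joint_efforts': array([-1.90700346e-03, -5.69404185e+01, -5.00557995e+01, -2.19391650e-04,
        1.44415747e-02,  7.24149572e-05]), 'tool_pos': array([5.99445594e+02, 8.09822500e-02, 2.30252043e+02]), 'tcp_rot': array([-1.79893335e+02, -1.01737061e-02,  8.99996558e+01]), 'ft_force': array([-0.29683692, -0.08235403, -0.19350267]), 'wrist_torque': array([0.01951424, 0.04319298, 0.00137494]), 'grip_force': 0.0, 'finger_gap': 85.18084463764787}
18.700000000000003
scene {'fx': 441.3358292484744, 'fy': 441.3358292484744, 'cx': 279.05431035136314, 'cy': 206.09473206161852, 'R': array([[-0.8202494 , -0.57182292,  0.0144729 ],
       [-0.4500667 ,  0.6295674 , -0.6333126 ],
       [ 0.35303099, -0.52598805, -0.77376074]]), 't': array([ 437.8228118 ,  273.60590303, 1224.49267611])}
side {'fx': 414.4522490072436, 'fy': 414.4522490072436, 'cx': 278.56275850170704, 'cy': 215.7540405520138, 'R': array([[-0.99929202, -0.0373479 ,  0.00453738],
       [-0.02096434,  0.45262628, -0.89145384],
       [ 0.03124019, -0.89091783, -0.45308881]]), 't': array([ 555.58927177,   66.33278346, 1341.58276692])}
wrist {'fx': 328.15548729541933, 'fy': 328.15548729541933, 'cx': 280.03520665748187, 'cy': 212.6238265592108, 'R': array([[ 9.99996522e-01,  6.95601033e-04, -2.54411595e-03],
       [ 1.33438204e-03, -9.65467060e-01,  2.60521738e-01],
       [-2.27504096e-03, -2.60524227e-01, -9.65464630e-01]]), 't': array([-598.23508087,  -34.6644851 ,  379.22285004])}
```

View images.

View pics/scene0.png

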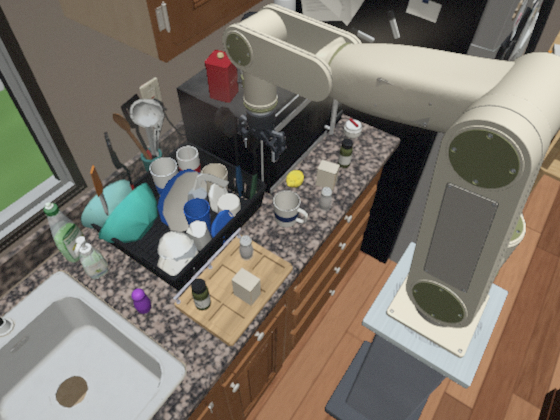

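View pics/side0.png

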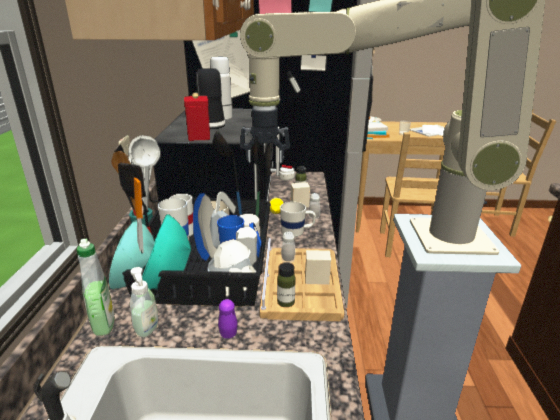

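View pics/wrist0.png

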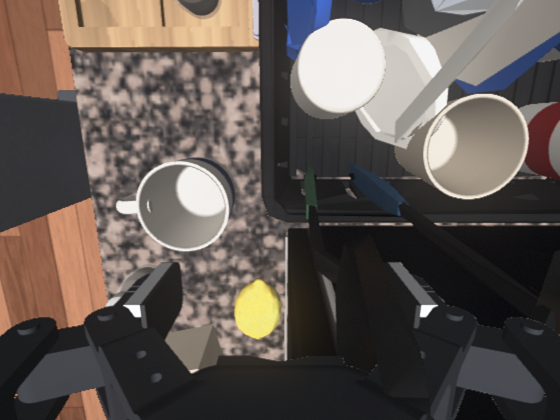

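```bash
python3 - <<'E'
import cv2,numpy as np
a=cv2.imread("pics/scene0.png");b=cv2.imread("pics/side0.png")
A=cv2.resize(a[210:345,165:300],(540,540),interpolation=cv2.INTER_CUBIC)
B=cv2.resize(a[110:230,265:405],None,fx=4,fy=4,interpolation=cv2.INTER_CUBIC)
cv2.imwrite("pics/cA.png",A);cv2.imwrite("pics/cB.png",B)
C=cv2.resize(b[160:325,250:350],None,fx=3.6,fy=3.6,interpolation=cv2.INTER_CUBIC)
cv2.imwrite("pics/cC.png",C)
E
cat > h.py <<'E'
import numpy as np,cv2
from bench import sense, viewer, order, r
def ray(c,u,v,z):
    R=np.array(c["R"]);t=np.array(c["t"])
    d=R.T@[(u-c["cx"])/c["fx"],(v-c["cy"])/c["fy"],1]; o=-R.T@t
    return o+d*(z-o[2])/d[2]
def proj(c,X):
    p=np.array(c["R"])@X+c["t"]; return np.array([c["fx"]*p[0]/p[2]+c["cx"],c["fy"]*p[1]/p[2]+c["cy"]])
E
```

```text
(no output)
```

View pics/cA.png

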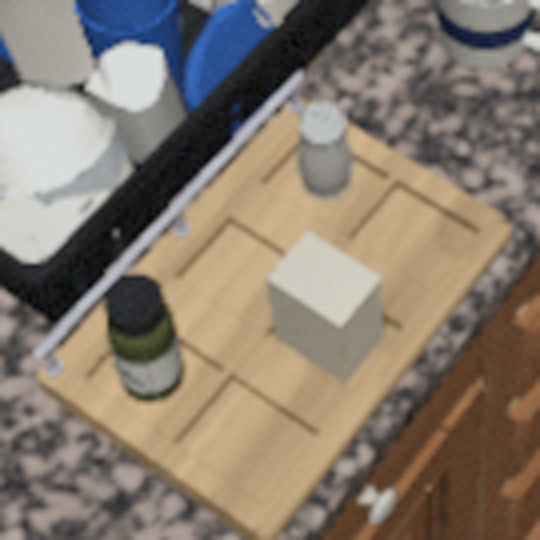

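View pics/cB.png

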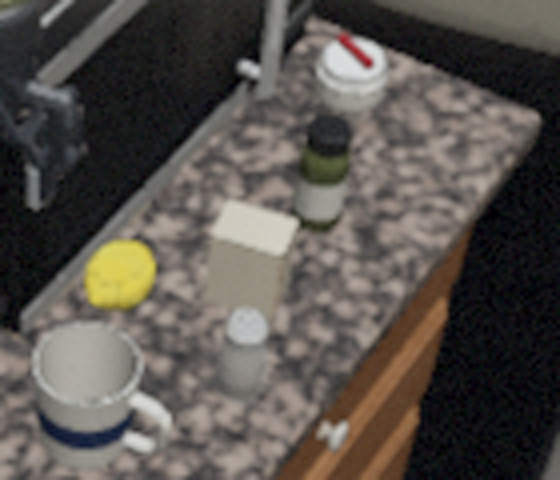

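View pics/cC.png

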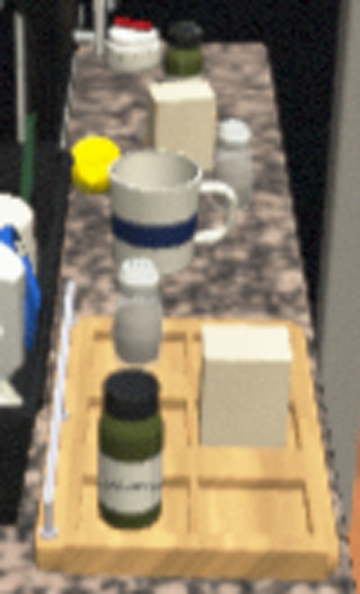

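```bash
python3 - <<'E'
from h import *
s=viewer.get_calibration("scene");d=viewer.get_calibration("side")
fa=lambda u,v:(165+u/4-.4,210+v/4-.4); fb=lambda u,v:(265+u/4-.4,110+v/4-.4); fc=lambda u,v:(250+u/3.6-.4,160+v/3.6-.4)
P=[("BL",s,fa(40,380),26),("FR",s,fa(508,230),26),("FL",s,fa(265,537),26),("railL",s,fa(42,355),62),("railR",s,fa(300,72),62),
("FL side",d,fc(337,555),26),("BLside",d,fc(40,548),26),("FRside",d,fc(305,322),26),("BRside",d,fc(80,316),26),
("wallmidBside",d,fc(192,400),26),("wallmid2",d,fc(192,480),26),
("jo cap",s,fa(133,290),107+14),("jo cap sd",d,fc(131,382),121),("so top",s,fa(322,113),104),("so sd",d,fc(138,266),104),
("jn",s,fb(330,128),107),("jn sd",d,fc(185,27),107),("sn",s,fb(248,320),90),("sn sd",d,fc(235,124),90),
("tn c1",s,fb(230,203),82),("tn c2",s,fb(300,219),82),("tn c3",s,fb(280,256),82),("tn c4",s,fb(208,237),82),
("tn sd1",d,fc(150,84),82),("2",d,fc(212,82),82),("3",d,fc(215,96),82),("4",d,fc(152,102),82),
("to c1",s,fa(307,232),96),("c2",s,fa(382,275),96),("c3",s,fa(343,322),96),("c4",s,fa(268,285),96),
("lemon",s,fb(120,275),28),("mug",s,fb(87,365),92),("mugbase",s,fb(92,445),0),("timer",s,fb(352,62),45)]
for n,c,p,z in P: print(n,ray(c,*p,z).round(0))
E
```

```text
BL [579. 426.  26.]
FR [388. 147.  26.]
FL [388. 423.  26.]
railL [573. 422.  62.]
railR [578. 142.  62.]
FL side [390. 426.  26.]
BLside [582. 427.  26.]
FRside [387. 139.  26.]
BRside [571. 138.  26.]
wallmidBside [481. 254.  26.]
wallmid2 [482. 351.  26.]
jo cap [528. 372. 121.]
jo cap sd [525. 374. 121.]
so top [523. 184. 104.]
so sd [524. 190. 104.]
jn [ 484. -326.  107.]
jn sd [ 482. -329.  107.]
sn [ 435. -114.   90.]
sn sd [ 437. -113.   90.]
tn c1 [ 517. -223.   82.]
tn c2 [ 461. -241.   82.]
tn c3 [ 453. -195.   82.]
tn c4 [ 511. -179.   82.]
tn sd1 [ 518. -228.   82.]
2 [ 455. -236.   82.]
3 [ 453. -199.   82.]
4 [ 516. -181.   82.]
to c1 [475. 263.  96.]
c2 [415. 260.  96.]
c3 [415. 302.  96.]
c4 [471. 309.  96.]
lemon [ 572. -145.   28.]
mug [510.  -2.  92.]
mugbase [502.  -1.   0.]
timer [ 538. -481.   45.]
```

The pictures show the old jar (scene 199,290) and the old salt shaker (246,245) in the back row, and the old tea box (245,288) already in the front row. The new salt shaker, tea box and jar stand at scene (326,199), (328,170) and (346,150). The rack is nearly axis-aligned, centred at about (482, 283). Next I go over it with the fingers closing along y.

Request:
{"method": "carry_out", "body": {
  "increments": [0.7,-0.35,-0.225,0,0,-0.25,1,0.7,-0.35,-0.225,0,0,-0.25,1,0.7,-0.35,-0.225,0,0,-0.25,1,0.7,-0.35,-0.225,0,0,-0.25,1,0.7,-0.35,-0.225,0,0,-0.25,1,0.7,-0.35,-0.225,0,0,-0.25,1,0.7,-0.35,-0.225,0,0,-0.25,1,0.7,-0.35,-0.225,0,0,-0.25,1,0.7,-0.35,-0.225,0,0,-0.25,1,0.7,-0.35,-0.225,0,0,-0.25,1],
  "force": 40
}}

```text
time: 1.4
tool_pos: [459.9, 280.0, 321.0]
tcp_rot: [-180.0, -0.0, 180.0]
ft_force: [0.4, -0.8, 0.6]
finger_gap: 85.7
grip_force: 0.0
```

```bash
python3 - <<'E'
from h import *
import pickle
s=sense();print(s["tool_pos"],s["tcp_rot"],s["qd"].round(1),s["joint_pos"].round(1))
c=viewer.get_calibration("wrist");im=viewer.snapshot("wrist");pickle.dump(c,open("w1.pkl","wb"))
cv2.imwrite("pics/w1.png",im[:,:,::-1])
E
```

```text
[459.85802304 279.99782003 320.99069362] [-1.79986460e+02 -2.78819301e-02  1.79971187e+02] [-0.2  0.  -0.  -0.1 -0.   2.4] [ 25.9  -3.2  86.9   0.   96.3 -64.1]
```

View pics/w1.png

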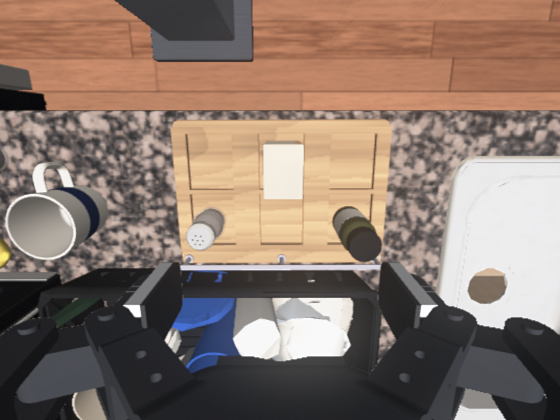

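Wrist view: rack front corners at (173,122) and (389,122), tea top 265–303 by 143–200, jar cap about (363,242), salt dome about (201,236).

```bash
python3 - <<'E'
from h import *
import pickle
c=pickle.load(open("w1.pkl","rb"))
im=cv2.imread("pics/w1.png");hsv=cv2.cvtColor(im,cv2.COLOR_BGR2HSV)
# rack wood mask -> left/right edge lines on the rim in rows 135-180
for v in (128,140,160,180,205):
    w=(hsv[v,:,1]>60)&(hsv[v,:,2]>120)&(hsv[v,:,0]>8)&(hsv[v,:,0]<28); x=np.where(w[150:420])[0]+150
    print(v,x.min(),x.max(),ray(c,x.min(),v,26)[:2].round(1),ray(c,x.max(),v,26)[:2].round(1))
for n,u,v,z in [("FL",389,122,26),("FR",173,122,26),("railR",190,268,62),("railL",376,266,62),("rimbackR",240,244,14),("midB",240,190,20),
 ("midB2",340,190,20),("t1",265,143.5,96),("t2",303,143.5,96),("t3",303,200,96),("t4",265,199.5,96),("jar",363,242,121),("salt",201,236,104),
 ("compart L1",338,138,26),("R",262,138,26),("frontwall",210,135,26)]:
    print(n,ray(c,u,v,z)[:2].round(1))
m=(hsv[:,:,2]<60).astype(np.uint8)[205:265,325:385]
n,l,st,ce=cv2.connectedComponentsWithStats(m);print(st,ce+[325,205])
big=cv2.resize(im[110:280,160:400],None,fx=3.3,fy=3.3,interpolation=cv2.INTER_CUBIC);cv2.imwrite("pics/w1c.png",big)
E
```

```text
128 170 391 [397.9 137.5] [397.8 423.3]
140 171 390 [413.  137.5] [413.  423.3]
160 173 389 [439.  137.9] [438.9 424.3]
180 174 387 [465.7 137. ] [465.6 423.9]
205 177 385 [500.3 138.2] [500.3 424.1]
FL [390.3 420.1]
FR [390.4 142. ]
railR [577.8 160.1]
railL [574.8 407.2]
rimbackR [561.8 221.4]
midB [480.5 224.7]
midB2 [480.5 362.4]
t1 [413.7 263.3]
t2 [413.6 305.1]
t3 [477.3 306.2]
t4 [476.7 262.5]
jar [519.4 371.9]
salt [518.3 188.2]
compart L1 [410.4 355.4]
R [410.5 256.3]
frontwall [406.7 188.7]
[[   0    0   60   60 3560]
 [  40   23    1    1    1]
 [  42   24    1    1    1]
 [  44   25    1    1    1]
 [  24   31    1    1    1]
 [  22   33    3   12   26]
 [  52   48    1    1    1]
 [  50   50    1    1    1]
 [  43   54    2    1    2]
 [  57   57    3    3    6]] [[354.46994382 234.36713483]
 [365.         228.        ]
 [367.         229.        ]
 [369.         230.        ]
 [349.         236.        ]
 [348.         243.23076923]
 [377.         253.        ]
 [375.         255.        ]
 [368.5        259.        ]
 [383.33333333 263.33333333]]
```

View pics/w1c.png

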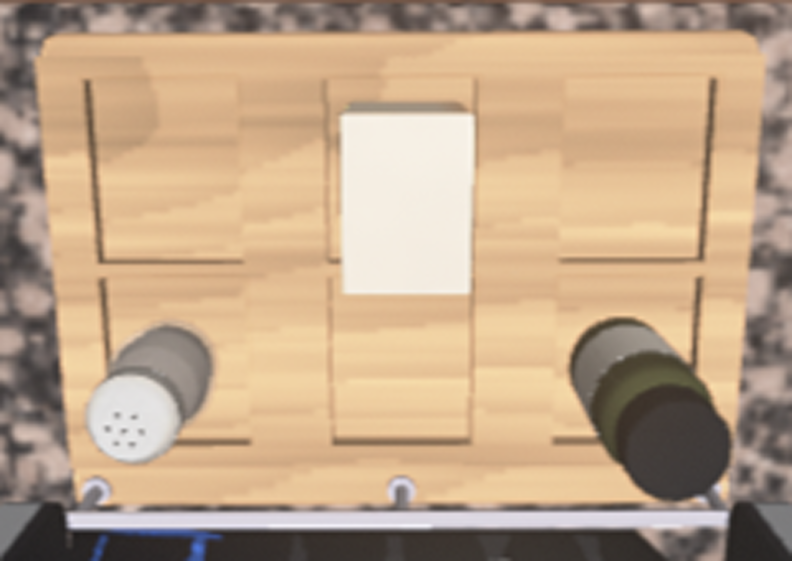

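Request:
{"method": "carry_out", "body": {
  "increments": [-0.1525,0.235,0,0,0,0,1,-0.1525,0.235,0,0,0,0,1,-0.1525,0.235,0,0,0,0,1,-0.1525,0.235,0.15,0,0,0,1,-0.1525,0.235,0.3,0,0,0,1,-0.1525,0.235,0.4,0,0,0,1,-0.1525,0.235,0.5,0,0,0,1,-0.1525,0.235,0.6,0,0,0,1,-0.1525,0.235,0.6425,0,0,0,1,-0.1525,0.235,0.6425,0,0,0,1]
}}

```text
time: 2.7
tool_pos: [520.3, 373.3, 63.6]
tcp_rot: [-179.9, -0.1, 180.0]
ft_force: [-0.6, -0.1, 0.5]
finger_gap: 85.4
grip_force: 0.0
```

Request:
{"method": "carry_out", "body": {
  "increments": [0,0,0,0,0,0,-1,0,0,0,0,0,0,-1,0,0,0,0,0,0,-1,0,0,0,0,0,0,-1,0,0,0,0,0,0,-1,0,0,0,0,0,0,-1,0,0,0,0,0,0,-1,0,0,0,0,0,0,-1,0,0,-0.05,0,0,0,-1,0,0,-0.075,0,0,0,-1]
}}

```text
time: 3.95
tool_pos: [521.8, 374.6, 96.7]
tcp_rot: [179.9, 0.1, -180.0]
ft_force: [0.7, 1.1, -1.4]
finger_gap: 41.5
grip_force: 40.9
```

Request:
{"method": "carry_out", "body": {
  "increments": [0.05,0.004,0,0,0,0,-1,0.1,0.004,0,0,0,0,-1,0.15,0.004,0,0,0,0,-1,0.1975,0.004,0,0,0,0,-1,0.1975,0.004,0,0,0,0,-1,0.1975,0.004,0.03,0,0,0,-1,0.1975,0.004,0.055,0,0,0,-1,0.1975,0.004,0.07,0,0,0,-1,0.1975,0.004,0.075,0,0,0,-1,0.1975,0.004,0.075,0,0,0,-1]
}}

```text
time: 5.2
tool_pos: [443.0, 375.4, 66.5]
tcp_rot: [-180.0, 0.1, 180.0]
ft_force: [-7.5, -8.0, 22.6]
finger_gap: 41.6
grip_force: 42.8
```

Request:
{"method": "carry_out", "body": {
  "increments": [0,0,0,0,0,0,0,0,0,0,0,0,0,0.5,0,0,0,0,0,0,1,0,0,0,0,0,0,1,0,0,0,0,0,0,1,0,0,-0.1,0,0,0,1,0,0,-0.2,0,0,0,1,0,0,-0.3,0,0,0,1,0,0,-0.3,0,0,0,1,0,0,-0.3,0,0,0,1]
}}

```text
time: 6.45
tool_pos: [441.7, 375.5, 183.7]
tcp_rot: [-180.0, -0.0, 180.0]
ft_force: [0.2, -0.2, -0.6]
finger_gap: 85.1
grip_force: 0.0
```

Request:
{"method": "carry_out", "body": {
  "increments": [-0.195,-0.469,0,0,0,0,1,-0.195,-0.469,0,0,0,0,1,-0.195,-0.469,0,0,0,0,1,-0.195,-0.469,0,0,0,0,1,-0.195,-0.469,0,0,0,0,1,-0.195,-0.469,0.1,0,0,0,1,-0.195,-0.469,0.2,0,0,0,1,-0.195,-0.469,0.3,0,0,0,1,-0.195,-0.469,0.3375,0,0,0,1,-0.195,-0.469,0.3375,0,0,0,1]
}}

```text
time: 7.7
tool_pos: [518.7, 188.9, 48.3]
tcp_rot: [-180.0, -0.2, -179.9]
ft_force: [-0.7, 0.0, 0.4]
finger_gap: 85.1
grip_force: 0.0
```

Request:
{"method": "carry_out", "body": {
  "increments": [0,0,0,0,0,0,-1,0,0,0,0,0,0,-1,0,0,0,0,0,0,-1,0,0,0,0,0,0,-1,0,0,0,0,0,0,-1,0,0,0,0,0,0,-1,0,0,0,0,0,0,-1,0,0,0,0,0,0,-1,0,0,-0.05,0,0,0,-1,0,0,-0.075,0,0,0,-1]
}}

```text
time: 8.95
tool_pos: [521.1, 188.3, 81.6]
tcp_rot: [180.0, 0.1, 180.0]
ft_force: [1.3, -0.5, -0.5]
finger_gap: 36.8
grip_force: 40.2
```

```bash
python3 - <<'E'
from h import *
import pickle
c=viewer.get_calibration("wrist");im=viewer.snapshot("wrist")[:,:,::-1];pickle.dump(c,open("w2.pkl","wb"))
b=viewer.snapshot("side")[:,:,::-1]
B=cv2.resize(b[215:325,225:345],(460,420),interpolation=cv2.INTER_CUBIC)
W=cv2.resize(im[:,150:490],(340,420))
cv2.imwrite("pics/chk.png",np.hstack([W,B]))
E
```

```text
(no output)
```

View pics/chk.png

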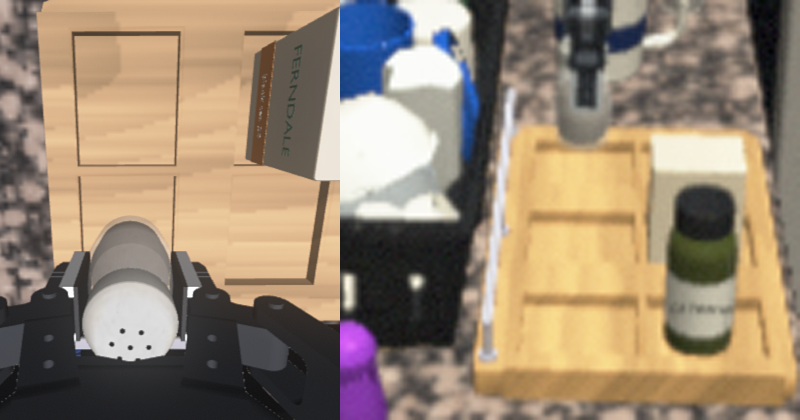

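The shaker hangs upright and centred in the fingers (composite 130,310). The old jar stands upright in its front compartment (composite 700,270). I continue.

Request:
{"method": "carry_out", "body": {
  "increments": [0.05,-0.005,0,0,0,0,-1,0.1,-0.005,0,0,0,0,-1,0.15,-0.005,0,0,0,0,-1,0.195,-0.005,0,0,0,0,-1,0.195,-0.005,0,0,0,0,-1,0.195,-0.005,0.03,0,0,0,-1,0.195,-0.005,0.055,0,0,0,-1,0.195,-0.005,0.07,0,0,0,-1,0.195,-0.005,0.075,0,0,0,-1,0.195,-0.005,0.075,0,0,0,-1]
}}

```text
time: 10.3
tool_pos: [443.5, 186.0, 51.7]
tcp_rot: [-180.0, 0.1, 180.0]
ft_force: [-9.2, -4.8, 24.9]
finger_gap: 37.1
grip_force: 44.4
```

Request:
{"method": "carry_out", "body": {
  "increments": [0,0,0,0,0,0,0,0,0,0,0,0,0,0.5,0,0,0,0,0,0,1,0,0,0,0,0,0,1,0,0,0,0,0,0,1,0,0,-0.1,0,0,0,1,0,0,-0.2,0,0,0,1,0,0,-0.35,0,0,0,1,0,0,-0.5,0,0,0,1,0,0,-0.6,0,0,0,1]
}}

```text
time: 11.55
tool_pos: [442.6, 186.2, 292.9]
tcp_rot: [179.9, 0.2, -180.0]
ft_force: [0.8, 0.6, -1.4]
finger_gap: 85.7
grip_force: 0.0
```

Request:
{"method": "carry_out", "body": {
  "increments": [-0.02,-0.965,0,0,0,0,1,-0.02,-0.965,0,0,0,0,1,-0.02,-0.965,0,0,0,0,1,-0.02,-0.965,0,0,0,0,1,-0.02,-0.965,0,0,0,0,1,-0.02,-0.965,0,0,0,0,1,-0.02,-0.965,0,0,0,0,1,-0.02,-0.965,0,0,0,0,1,-0.02,-0.965,0,0,0,0,1,-0.02,-0.965,0,0,0,0,1]
}}

```text
time: 12.8
tool_pos: [450.3, -198.6, 289.5]
tcp_rot: [180.0, 0.0, -179.9]
ft_force: [0.0, 0.0, 1.1]
finger_gap: 85.1
grip_force: 0.0
```

```bash
python3 - <<'E'
from h import *
import pickle
s=sense();print(s["tool_pos"],s["joint_pos"].round(1))
c=viewer.get_calibration("wrist");im=viewer.snapshot("wrist");pickle.dump(c,open("w3.pkl","wb"))
cv2.imwrite("pics/w3.png",im[:,:,::-1])
E
```

```text
[ 450.295191   -198.59735015  289.46006066] [ -29.8  -10.4   96.8    0.    93.6 -119.9]
```

View pics/w3.png

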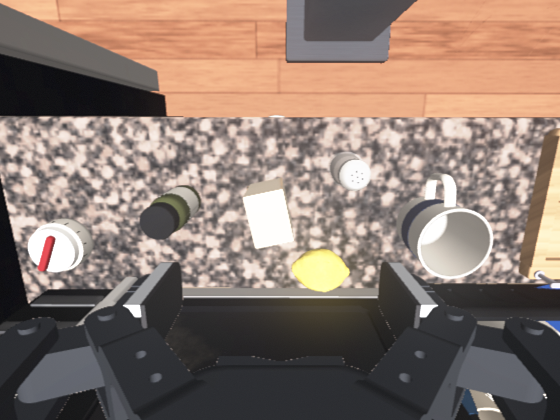

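Wrist view: new salt dome (353,174), jar cap (159,219), tea top corners (244,195), (284,189), (294,242), (255,248), with the lemon at (321,270).

```bash
python3 - <<'E'
from h import *
import pickle
c=pickle.load(open("w3.pkl","rb"))
im=cv2.imread("pics/w3.png");h=cv2.cvtColor(im,cv2.COLOR_BGR2HSV)
m=((h[:,:,2]>195)&(h[:,:,1]<60)).astype(np.uint8); q=np.zeros_like(m);q[180:255,236:300]=m[180:255,236:300]
q=cv2.morphologyEx(q,cv2.MORPH_OPEN,np.ones((9,9)))
k=max(cv2.findContours(q,0,2)[0],key=cv2.contourArea)
w=np.array([ray(c,*p[0],82)[:2] for p in k],np.float32);print(cv2.minAreaRect(w))
for n,u,v,z in [("jar",159,219,107),("salt",353,174,90),("t",244,195,82),("t",284,189,82),("t",294,242,82),("t",255,248,82),("lemon",321,270,28)]: print(n,ray(c,u,v,z)[:2].round(1))
E
```

```text
((485.1774597167969, -211.94041442871094), (84.72454071044922, 51.290252685546875), 17.975873947143555)
jar [ 478.8 -323.7]
salt [ 434.  -122.2]
t [ 458.5 -238. ]
t [ 451.8 -194.4]
t [ 512.8 -182.7]
t [ 520.2 -227. ]
lemon [ 572.4 -143.4]
```

Request:
{"method": "carry_out", "body": {
  "increments": [-0.075,-0.3125,0,0,0,0,1,-0.075,-0.3125,0,0,0,0,1,-0.075,-0.3125,0,0,0,0,1,-0.075,-0.3125,0.15,0,0,0,1,-0.075,-0.3125,0.3,0,0,0,1,-0.075,-0.3125,0.4,0,0,0,1,-0.075,-0.3125,0.5,0,0,0,1,-0.075,-0.3125,0.58,0,0,0,1,-0.075,-0.3125,0.5975,0,0,0,1,-0.075,-0.3125,0.5975,0,0,0,1]
}}

```text
time: 14.1
tool_pos: [480.5, -324.5, 51.1]
tcp_rot: [-180.0, 0.0, -179.9]
ft_force: [-0.8, -0.3, 1.2]
finger_gap: 85.4
grip_force: 0.0
```

Request:
{"method": "carry_out", "body": {
  "increments": [0,0,0,0,0,0,-1,0,0,0,0,0,0,-1,0,0,0,0,0,0,-1,0,0,0,0,0,0,-1,0,0,0,0,0,0,-1,0,0,0,0,0,0,-1,0,0,0,0,0,0,-1,0,0,0,0,0,0,-1,0,0,-0.1,0,0,0,-1,0,0,-0.25,0,0,0,-1]
}}

```text
time: 15.35
tool_pos: [478.2, -323.6, 148.8]
tcp_rot: [179.8, -0.3, 180.0]
ft_force: [0.4, -0.2, -1.2]
finger_gap: 41.4
grip_force: 41.5
```

Request:
{"method": "carry_out", "body": {
  "increments": [0,0,-0.15,0,0,0,-1,0,0.1,-0.2,0,0,0,-1,0,0.9,-0.2,0,0,0,-1,0,0.9,-0.2,0,0,0,-1,0,0.9,-0.2,0,0,0,-1,0,0.9,-0.2,0,0,0,-1,0,0.9,-0.2,0,0,0,-1,0,0.9,-0.2,0,0,0,-1,0,0.9,-0.2,0,0,0,-1,0,0.9,-0.2,0,0,0,-1]
}}

```text
time: 16.6
tool_pos: [480.1, 33.7, 230.3]
tcp_rot: [-180.0, -0.0, 179.9]
ft_force: [0.0, -0.6, -2.1]
finger_gap: 41.3
grip_force: 41.6
```

Request:
{"method": "carry_out", "body": {
  "increments": [-0.105,0.852,0,0,0,0,-1,-0.105,0.852,0,0,0,0,-1,-0.105,0.852,0,0,0,0,-1,-0.105,0.852,0,0,0,0,-1,-0.105,0.852,0,0,0,0,-1,-0.105,0.852,0,0,0,0,-1,-0.105,0.852,0,0,0,0,-1,-0.105,0.852,0,0,0,0,-1,-0.105,0.852,0.1,0,0,0,-1,-0.105,0.852,0.2,0,0,0,-1]
}}

```text
time: 17.85
tool_pos: [523.3, 374.0, 150.4]
tcp_rot: [180.0, 0.1, 179.9]
ft_force: [0.2, 0.8, -2.4]
finger_gap: 41.8
grip_force: 41.7
```

Request:
{"method": "carry_out", "body": {
  "increments": [0,0,0.1,0,0,0,-1,0,0,0.15,0,0,0,-1,0,0,0.18,0,0,0,-1,0,0,0.19,0,0,0,-1,0,0,0.2,0,0,0,-1,0,0,0.205,0,0,0,-1,0,0,0.21,0,0,0,-1,0,0,0.211,0,0,0,-1,0,0,0.211,0,0,0,-1,0,0,0.211,0,0,0,-1]
}}

```text
time: 19.1
tool_pos: [522.1, 375.9, 66.0]
tcp_rot: [180.0, 0.0, -180.0]
ft_force: [-0.2, 0.6, -1.9]
finger_gap: 41.4
grip_force: 41.7
```

Request:
{"method": "carry_out", "body": {
  "increments": [0,0,0.003,0,0,0,-1,0,0,0.006,0,0,0,-1,0,0,0.006,0,0,0,0,0,0,0.006,0,0,0,0.5,0,0,0.006,0,0,0,1,0,0,0.006,0,0,0,1,0,0,-0.1,0,0,0,1,0,0,-0.2,0,0,0,1,0,0,-0.3,0,0,0,1,0,0,-0.4,0,0,0,1]
}}

```text
time: 20.35
tool_pos: [521.8, 375.8, 227.0]
tcp_rot: [-180.0, -0.0, -180.0]
ft_force: [0.4, 0.0, 0.4]
finger_gap: 85.4
grip_force: 0.0
```

Request:
{"method": "carry_out", "body": {
  "increments": [0.2175,-1,0,0,0,0,1,0.2175,-1,0,0,0,0,1,0.2175,-1,0,0,0,0,1,0.2175,-1,0,0,0,0,1,0.2175,-1,0,0,0,0,1,0.2175,-1,0,0,0,0,1,0.2175,-1,0,0,0,0,1,0.2175,-1,0,0,0,0,1,0.2175,-1,0,0,0,0,1,0.2175,-1,0,0,0,0,1]
}}

```text
time: 21.6
tool_pos: [435.2, -23.1, 225.8]
tcp_rot: [180.0, -0.0, -179.9]
ft_force: [-0.1, 0.3, 0.4]
finger_gap: 85.6
grip_force: 0.0
```

Request:
{"method": "carry_out", "body": {
  "increments": [0,-0.235,0,0,0,0,1,0,-0.235,0,0,0,0,1,0,-0.235,0,0,0,0,1,0,-0.235,0.1,0,0,0,1,0,-0.235,0.2,0,0,0,1,0,-0.235,0.3,0,0,0,1,0,-0.235,0.4,0,0,0,1,0,-0.235,0.46,0,0,0,1,0,-0.235,0.4775,0,0,0,1,0,-0.235,0.4775,0,0,0,1]
}}

```text
time: 22.85
tool_pos: [435.3, -117.4, 35.1]
tcp_rot: [180.0, -0.0, -179.9]
ft_force: [0.6, -0.7, -0.5]
finger_gap: 85.4
grip_force: 0.0
```

Request:
{"method": "carry_out", "body": {
  "increments": [0,0,0,0,0,0,-1,0,0,0,0,0,0,-1,0,0,0,0,0,0,-1,0,0,0,0,0,0,-1,0,0,0,0,0,0,-1,0,0,0,0,0,0,-1,0,0,0,0,0,0,-1,0,0,0,0,0,0,-1,0,0,-0.1,0,0,0,-1,0,0,-0.25,0,0,0,-1]
}}

```text
time: 24.1
tool_pos: [433.1, -117.5, 134.2]
tcp_rot: [179.9, -0.2, 180.0]
ft_force: [0.9, -0.4, -0.7]
finger_gap: 37.7
grip_force: 40.3
```

Request:
{"method": "carry_out", "body": {
  "increments": [0,0,-0.15,0,0,0,-1,0,0.05,-0.2,0,0,0,-1,-0.2175,0.76,-0.2,0,0,0,-1,-0.2175,0.76,-0.2,0,0,0,-1,-0.2175,0.76,-0.2,0,0,0,-1,-0.2175,0.76,-0.2,0,0,0,-1,-0.2175,0.76,-0.2,0,0,0,-1,-0.2175,0.76,-0.2,0,0,0,-1,-0.2175,0.76,-0.2,0,0,0,-1,-0.2175,0.76,-0.2,0,0,0,-1]
}}

```text
time: 25.35
tool_pos: [521.9, 184.7, 215.0]
tcp_rot: [-180.0, 0.0, 179.9]
ft_force: [1.1, -0.5, -1.4]
finger_gap: 37.6
grip_force: 40.3
```

Request:
{"method": "carry_out", "body": {
  "increments": [0,0,0,0,0,0,-1,0,0,0.1,0,0,0,-1,0,0,0.2,0,0,0,-1,0,0,0.3,0,0,0,-1,0,0,0.36,0,0,0,-1,0,0,0.39,0,0,0,-1,0,0,0.4,0,0,0,-1,0,0,0.408,0,0,0,-1,0,0,0.411,0,0,0,-1,0,0,0.411,0,0,0,-1]
}}

```text
time: 26.6
tool_pos: [522.4, 186.0, 51.1]
tcp_rot: [180.0, 0.1, -180.0]
ft_force: [1.3, 0.5, -0.4]
finger_gap: 37.8
grip_force: 40.3
```

Request:
{"method": "carry_out", "body": {
  "increments": [0,0,0.003,0,0,0,-1,0,0,0.006,0,0,0,-1,0,0,0.006,0,0,0,0,0,0,0.006,0,0,0,0.5,0,0,0.006,0,0,0,1,0,0,0.006,0,0,0,1,0,0,-0.1,0,0,0,1,0,0,-0.2,0,0,0,1,0,0,-0.3,0,0,0,1,0,0,-0.4,0,0,0,1]
}}

```text
time: 27.85
tool_pos: [521.8, 185.8, 211.7]
tcp_rot: [-180.0, -0.0, 180.0]
ft_force: [0.5, -0.2, 0.4]
finger_gap: 85.4
grip_force: 0.0
```

Request:
{"method": "carry_out", "body": {
  "increments": [0.091,-0.9905,0,0,0,-0.028,1,0.091,-0.9905,0,0,0,-0.028,1,0.091,-0.9905,0,0,0,-0.028,1,0.091,-0.9905,0,0,0,-0.028,1,0.091,-0.9905,0,0,0,-0.028,1,0.091,-0.9905,0,0,0,-0.028,1,0.091,-0.9905,0,0,0,-0.028,1,0.091,-0.9905,0,0,0,-0.028,1,0.091,-0.9905,0,0,0,-0.028,1,0.091,-0.9905,0,0,0,-0.028,1]
}}

```text
time: 29.1
tool_pos: [485.9, -209.2, 210.5]
tcp_rot: [180.0, 0.0, -169.8]
ft_force: [0.1, -0.4, -0.5]
finger_gap: 85.6
grip_force: 0.0
```

Request:
{"method": "carry_out", "body": {
  "increments": [0,0,0,0,0,0,1,0,0,0,0,0,0,1,0,0,0.1,0,0,0,1,0,0,0.2,0,0,0,1,0,0,0.3,0,0,0,1,0,0,0.38,0,0,0,1,0,0,0.42,0,0,0,1,0,0,0.439,0,0,0,1,0,0,0.439,0,0,0,1,0,0,0.439,0,0,0,1]
}}

```text
time: 30.35
tool_pos: [486.6, -210.9, 36.3]
tcp_rot: [-179.9, 0.1, -169.9]
ft_force: [0.1, -0.4, 0.9]
finger_gap: 85.6
grip_force: 0.0
```

Request:
{"method": "carry_out", "body": {
  "increments": [0,0,0,0,0,0,-1,0,0,0,0,0,0,-1,0,0,0,0,0,0,-1,0,0,0,0,0,0,-1,0,0,0,0,0,0,-1,0,0,0,0,0,0,-1,0,0,0,0,0,0,-1,0,0,0,0,0,0,-1,0,0,-0.1,0,0,0,-1,0,0,-0.25,0,0,0,-1]
}}

```text
time: 31.6
tool_pos: [483.4, -209.2, 133.1]
tcp_rot: [179.8, -0.3, -169.9]
ft_force: [1.0, 0.0, -0.8]
finger_gap: 44.8
grip_force: 40.8
```

Request:
{"method": "carry_out", "body": {
  "increments": [0,0,-0.15,0,0,0,-1,0,0.05,-0.2,0,0,0,-1,-0.15,0.6,-0.2,0,0,0.028,-1,-0.15,0.6,-0.2,0,0,0.028,-1,-0.15,0.6,-0.2,0,0,0.028,-1,-0.15,0.6,-0.2,0,0,0.028,-1,-0.15,0.6,-0.2,0,0,0.028,-1,-0.15,0.6,-0.2,0,0,0.028,-1,-0.15,0.6,-0.2,0,0,0.028,-1,-0.15,0.6,-0.2,0,0,0.028,-1]
}}

```text
time: 32.85
tool_pos: [502.7, 35.3, 214.8]
tcp_rot: [-180.0, -0.0, 179.9]
ft_force: [0.6, -0.0, -0.1]
finger_gap: 44.6
grip_force: 41.0
```

Request:
{"method": "carry_out", "body": {
  "increments": [-0.0485,0.611,0,0,0,0,-1,-0.0485,0.611,0,0,0,0,-1,-0.0485,0.611,0,0,0,0,-1,-0.0485,0.611,0,0,0,0,-1,-0.0485,0.611,0,0,0,0,-1,-0.0485,0.611,0,0,0,0,-1,-0.0485,0.611,0,0,0,0,-1,-0.0485,0.611,0,0,0,0,-1,-0.0485,0.611,0,0,0,0,-1,-0.0485,0.611,0,0,0,0,-1]
}}

```text
time: 34.1
tool_pos: [522.2, 280.5, 215.0]
tcp_rot: [180.0, 0.0, 180.0]
ft_force: [-0.6, -0.0, 0.1]
finger_gap: 44.6
grip_force: 41.2
```

```bash
python3 - <<'E'
from h import *
import pickle
s=sense();print(s["tool_pos"],s["tcp_rot"])
c=viewer.get_calibration("wrist");im=viewer.snapshot("wrist");pickle.dump(c,open("w4.pkl","wb"))
cv2.imwrite("pics/w4.png",im[:,:,::-1])
E
```

```text
[522.18965717 280.46670392 215.04036545] [1.79994172e+02 1.08208336e-02 1.79965619e+02]
```

View pics/w4.png

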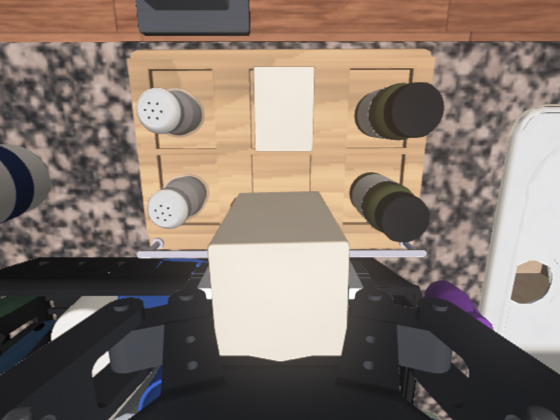

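All four round items stand upright in their compartments. The held box is square to the rack, with its top edges at rows ~265 and ~357.

```bash
python3 - <<'E'
from h import *
import pickle
c=pickle.load(open("w4.pkl","rb"))
for u,v,z in [(220,264,262),(344,264,262),(220,357,262),(283,67,96),(283,151,96),(160,110,104),(168,209,104),(415,110,121),(402,216,121),(277,195,180)]: print(ray(c,u,v,z).round(1))
E
```

```text
[498.5 261.3 262. ]
[498.5 300.6 262. ]
[533.2 259.7 262. ]
[414.8 282.6  96. ]
[476.1 282.7  96. ]
[445.5 191.5 104. ]
[521.2 190.7 104. ]
[446.2 373.6 121. ]
[522.2 372.  121. ]
[493.6 278.7 180. ]
```

Request:
{"method": "carry_out", "body": {
  "increments": [0.01,0,0,0,0,0,-1,0.01,0,0.1,0,0,0,-1,0.01,0,0.2,0,0,0,-1,0.01,0,0.28,0,0,0,-1,0.01,0,0.34,0,0,0,-1,0.01,0,0.37,0,0,0,-1,0.01,0,0.39,0,0,0,-1,0.01,0,0.4,0,0,0,-1,0.01,0,0.41,0,0,0,-1,0.01,0,0.41,0,0,0,-1]
}}

```text
time: 35.4
tool_pos: [518.2, 280.9, 51.1]
tcp_rot: [180.0, 0.0, 180.0]
ft_force: [-0.5, -0.6, -1.3]
finger_gap: 44.6
grip_force: 41.2
```

Request:
{"method": "carry_out", "body": {
  "increments": [0,0,0.003,0,0,0,-1,0,0,0.006,0,0,0,-1,0,0,0.006,0,0,0,0,0,0,0.006,0,0,0,0.5,0,0,0.006,0,0,0,1,0,0,0.006,0,0,0,1,0,0,-0.1,0,0,0,1,0,0,-0.2,0,0,0,1,0,0,-0.3,0,0,0,1,0,0,-0.4,0,0,0,1]
}}

```text
time: 36.65
tool_pos: [517.9, 280.8, 212.1]
tcp_rot: [-180.0, -0.0, -180.0]
ft_force: [0.2, 0.6, -0.1]
finger_gap: 85.2
grip_force: 0.0
```

Request:
{"method": "carry_out", "body": {
  "increments": [0.15,0,-0.25,0,0,0,1,0.15,0,-0.25,0,0,0,1,0.15,0,-0.25,0,0,0,1,0.15,0,-0.25,0,0,0,1,0.15,0,-0.25,0,0,0,1,0.15,0,-0.25,0,0,0,1,0.15,0,-0.25,0,0,0,1,0.15,0,-0.25,0,0,0,1,0.15,0,-0.25,0,0,0,1,0.15,0,-0.25,0,0,0,1]
}}

```text
time: 37.9
tool_pos: [458.1, 280.8, 311.0]
tcp_rot: [180.0, 0.0, -180.0]
ft_force: [0.5, 0.2, -1.0]
finger_gap: 85.2
grip_force: 0.0
```

```bash
python3 - <<'E'
from h import *
import pickle
c=viewer.get_calibration("wrist");im=viewer.snapshot("wrist");pickle.dump(c,open("w5.pkl","wb"))
b=viewer.snapshot("side")
B=cv2.resize(b[215:325,240:345],(240,420))
cv2.imwrite("pics/w5.png",np.hstack([im,B])[:,:,::-1])
E
```

```text
(no output)
```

View pics/w5.png

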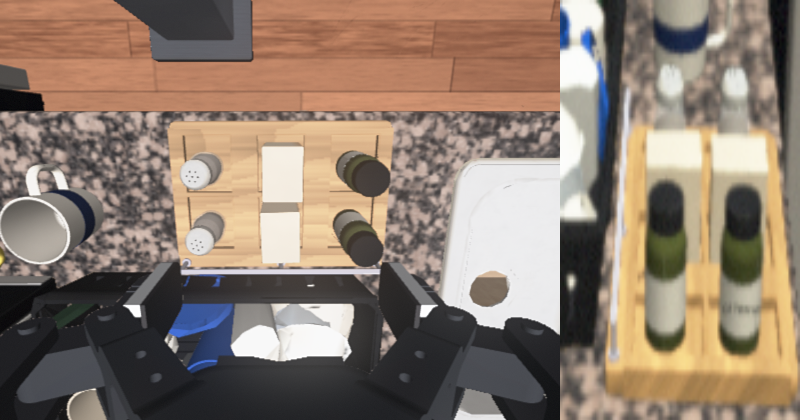

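Two rows of three, all upright. The new tea box's top runs (261–299, 205/212–262). I check the coordinates before handing in.

```bash
python3 - <<'E'
from h import *
import pickle
c=pickle.load(open("w5.pkl","rb"))
for n,u,v,z in [("tn back",280,262,96),("tn front",280,209,96),("to back",282,202,96),("to f",282,145,96),("sn",202,241,104),("so",195,175,104),("jn",362,243,121),("jo",371,178,121)]: print(n,(ray(c,u,v,z)-[481.5,280.7,0]).round(1))
E
```

```text
tn back [66.8  0.1 96. ]
tn front [ 2.3  0.  96. ]
to back [-5.8  2.3 96. ]
to f [-68.4   2.1  96. ]
sn [ 37.7 -88.2 104. ]
so [-37.3 -91.1 104. ]
jn [ 33.7  88.5 121. ]
jo [-36.9  93.1 121. ]
```

```bash
python3 - <<'E'
import cv2,numpy as np
from h import *
a=cv2.imread("pics/w5.png")[115:280,165:395]
b=viewer.snapshot("scene")[:,:,::-1][225:345,170:300]
A=cv2.resize(a,None,fx=2,fy=2,interpolation=cv2.INTER_CUBIC)
B=cv2.resize(b,(330,330),interpolation=cv2.INTER_CUBIC)
cv2.imwrite("pics/z.png",np.hstack([A,B]))
E
```

```text
(no output)
```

View pics/z.png

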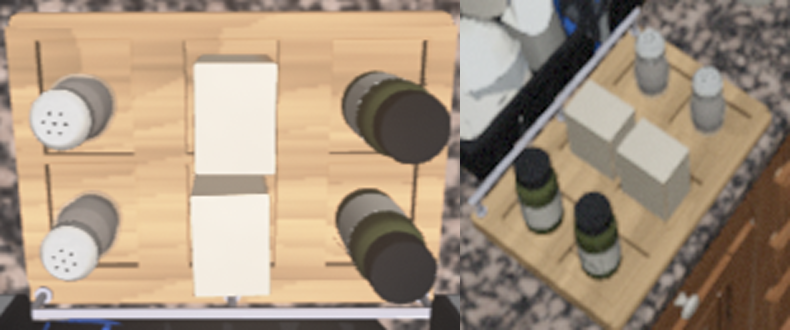

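The new tea box's front edge is really at row 212.5. That puts the box at x = +6 to +68 mm in the rack frame, flat on its floor. Everything checks out, so I hand in.

```bash
python3 -c "
from bench import order
print(order.hand_in())"
```

```text
the job is handed in; nothing more can be done
None
```

The rack is restocked and the job handed in: in all three lanes the old item is in front with the new one behind it, all six upright in the last pictures, and the mug, lemon and timer were not touched; the hand-in returned no verdict.

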